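Draw up a turnbuckle clamp on a foam brick

ROBOT

A 6-joint arm with a two-finger parallel gripper is mounted at the origin on the work surface; the furniture and walls round the work are solid. World frame = base frame: x ahead of the robot, y to its left, z up, the work surface at z = 0. Lengths are in m, angles in rad, forces in N, time in s.
With the tool pointing down it reaches from about 0.25 to 0.775 m from the base axis. Payload 4 kg.
Tool frame: the origin (TCP) lies on the centre line of the jaws, within the pads' length; the fingertips stand 8 mm ahead of it and the grasp point (between the pads) lies 11 mm behind it; z points along the fingers, y is the direction in which the jaws open and shut (so a half turn about z gives the same grasp; the last joint's range is limited). The gripper opens to 94 mm and grips with 3 to 60 N. Pads are 16 mm wide; open, the fingers measure 119 mm over their backs; the gripper's body (75 mm by 177 mm) begins 78 mm behind the grasp point.
Start: joints at [-1.394, 0.087, 1.371, -0, 1.684, -0.103], TCP at [0.152, -0.529, 0.214] pointing down, gripper open.
Joint ranges: [-3.1, 3.1], [-0.76, 2.03], [0.27, 2.55], [-1.08, 4.22], [0.17, 2.65], [-2.57, 2.57]. Speed limits (rad/s): [2.79, 2.79, 3.14, 3.14, 3.14, 3.14].

INTERFACE

Orientations are given as [roll, pitch, yaw] about the fixed x, y, z axes, in that order (R = Rz(yaw) Ry(pitch) Rx(roll)).
In Python, from bench import robot gives the robot as it stands.
- The arm moves only by the shell command python3 -m crank 'ROWS' [OPENING]. ROWS is JSON, a list of rows, each a list of 4 numbers: the shift along the tool's x, y, z scaled (see below), then the turn about the tool's z scaled (see below). A call has exactly 10 rows; each row shifts and turns the commanded pose from where the row before left it, along the tool's axes as they then stand; what a row does not reach is not made up. The controller multiplies each number of a shift by 0.2 m and each number of a turn by pi/2 rad. A row lasts 1/8 s, in which the tool goes at most 62.5 mm and 10.7 degrees, less where a joint would pass 70% of its speed; a pose out of reach is approached as far as the arm can. A call with a number of a shift or a turn outside -1 to 1 is refused whole. A call with a gripper value outside its range is refused whole. OPENING is the gripper command: -1 is fully open, 1 is shut, values between are in proportion, set as the call begins (- or left out, the last holds). The fingers move at their own pace and stop on an object; the grip force is fixed at half the most. Time passes only in rows, so rows that do not move let the fingers close, or fill a call up. It gives the time, the measured TCP pose, the force and the opening at its end, in the units of the state.
- robot.get_obs(): the state, without advancing time (a new reading comes with each control period).
- robot.snapshot(name): name is "side" or "top"; returns (picture, depth): 384x512x3 uint8, red, green, blue; 384x512 float32, m along the optical axis (not along the pixel's ray), 0 where there is no reading.
- robot.camera_params(name): a dict with "fx", "fy", "cx", "cy" (pixels), "world_from_camera" (4x4, takes a point from camera to world coordinates). Camera axes: x right, y down, z forward; pixel columns grow to the right and rows downward; lengths in m; the calibration is good to about 2 mm. A picture is of the moment at which its call begins. camera_params takes no time and is no camera call.
- robot.close_job(): hands the job in, once; it reports no verdict.
The state is a dict: "time": time; "joint_positions": joint angles; "qvel": joint speeds; "joint_torque": joint torques, N m; "tool_pos": TCP position; "ee_rot": TCP orientation; "wrist_force": force on the tool from outside, world axes, zero at the start; "wrist_torque": the same for the moment, N m; "width": finger opening in m.
Only numpy, scipy, OpenCV 4.12 (cv2) and the standard library are available. Lean on these libraries where they do the work, as an engineer would, in place of code of your own. Each camera call takes 0.05 s, during which the arm holds its last target.

TASK

The green floral-foam brick lies loose on the bed of the small bench clamp. Turn the turnbuckle by its spokes so that both jaws draw in together, until the sprung rubber pads have been pushed back flush into both jaws and the turnbuckle comes up solid; stop there without forcing it, so that the brick is not crushed. Leave the brick held flat on the bed and do not disturb the things standing about.

Things in the scene. Friction and masses are not known exactly. Their poses are not given: they have to be found in the camera images.
- clamp: Bench clamp fixed to the table: plywood board 165 x 236 x 12 mm (x -80 to 85, y -118 to 118 mm) with two aluminium jaws joined by a steel turnbuckle. Origin: on the table under the board. x runs from the turnbuckle to the brick, roughly away from the robot; y along the turnbuckle's axis, in which the jaws slide. All but the spokes is under 100 mm high.
- hub (a point): Middle of the turnbuckle, on its axis, 80 mm above the table, at (-50, 0, 80) mm in the clamp's frame; axes as the clamp's, it does not turn. The turnbuckle is a steel tube 68 mm long, 30 mm across, its middle collar 37 mm across and 22 mm wide.
- spoke (a point): Centre of the black end ball (16 mm across) of one of four like spokes, the one that points up at angle 0; turns with the turnbuckle. The spokes are steel rods 10 mm thick, 90 degrees apart, standing from the collar in the clamp's x-z plane through the hub; ball centres lie 54 mm from the axis, outermost points 62 mm. Not slippery: a push that does not follow its arc wedges.
- turnbuckle (a joint): Turnbuckle angle, rad, about clamp +y; starts at 0 to 1.5. Growing, its top moves to clamp +x (away from the robot) and each jaw draws in 3 mm per rad. At 0 a spoke points straight up. It turns stiffly (0.13 N m; up to 0.23 while pads yield), stays where left, and goes solid when the pads are flush (forced on past that, it springs back a little).
- jaw_left: Aluminium jaw on clamp +y side, 16 mm thick, 59 mm above the table by the brick, 97 mm at the turnbuckle. Origin: on its inner face at clamp x = 0, z = 12 mm; 66 mm from the clamp's middle at angle 0. Its sprung rubber pad, 66 x 32 mm at clamp x = 50 mm, stands 6 mm proud toward the brick, yields from 7 N and is flush at 16 N.
- jaw_right: The same jaw and pad, mirrored, on the clamp's -y side.
- foam_brick: Green floral-foam brick, 62 (x) x 100 (y) x 45 mm (z), stiff, about 30 g; origin at the middle of its underside. It lies loose on the bed with its 100 mm length roughly along the clamp's y axis; the jaws bear on its two small end faces.
- bed (a point): Middle of the bed between the pads, on the board's top, 12 mm above the table, at (50, 0, 12) mm in the clamp's frame.
- clay_pot: Small terracotta pot, 64 mm across, 50 mm high, a bystander; origin at the middle of its underside.
- vase: Green glass bud vase, 48 mm across, 150 mm high, a bystander; origin at the middle of its underside.
- ribbon: Spool of gold ribbon lying flat, 68 x 60 x 22 mm, a bystander; origin at the middle of its underside.
Not all that is in view belongs to the job. What is shaped like the foam_brick but purple is not meant.

How it is judged:
By the outcome, as a careful person would: the job done as asked, in the order asked, and still so for the second after the job is handed in, with the robot touching nothing.
It also fails if it takes over 64 s, if anything falls off the work surface, if the arm or the gripper's body presses on something with over 40 N, if the wrist force passes 120 N, or if a joint passes its speed limit or range.

## Working session

There is one attempt and no reset: what is moved stays moved. The work goes in short steps, Python scripts to look and compute and a shell command to move; the robot and the scene stay as the last step left them, time stands still between calls to the robot, and variables do not carry over. Pictures are saved under pics/ and viewed, and the job is handed in when it is done.

```bash
ls; mkdir -p pics; python3 - <<'E'
from bench import robot
import cv2, numpy as np
o=robot.get_obs(); print({k:np.round(v,3).tolist() for k,v in o.items()})
for n in("top","side"):
    im,d=robot.snapshot(n); cv2.imwrite(f"pics/{n}0.png",im[:,:,::-1]); np.save(f"pics/{n}0_d.npy",d); np.save(f"pics/{n}0.npy",im)
    c=robot.camera_params(n); print(n,c["fx"],c["fy"],c["cx"],c["cy"],np.round(c["world_from_camera"],4).tolist())
E
```

```text
pics
{'time': 0.0, 'joint_positions': [-1.394, 0.088, 1.372, -0.0, 1.684, -0.103], 'qvel': [0.0, -0.0, -0.002, -0.001, 0.001, 0.0], 'joint_torque': [-0.001, -34.018, -30.243, 0.072, 0.033, -0.0], 'tool_pos': [0.152, -0.528, 0.212], 'ee_rot': [-3.139, -0.0, 0.28], 'wrist_force': [-0.389, 0.028, 0.048], 'wrist_torque': [0.031, -0.003, 0.014], 'width': 0.094}
top 417.24598150555045 417.24598150555045 244.8680648137228 188.4428469334073 [[0.0108, -0.9873, 0.1584, 0.2894], [-0.9997, -0.0143, -0.0206, 0.0223], [0.0226, -0.1582, -0.9872, 1.3951], [0.0, 0.0, 0.0, 1.0]]
side 440.993823358264 440.993823358264 253.4886297694367 190.92424437808486 [[-0.8233, -0.3248, 0.4654, -0.1772], [-0.5675, 0.4769, -0.6712, 0.9556], [-0.004, -0.8167, -0.577, 0.951], [0.0, 0.0, 0.0, 1.0]]
```

View pics/top0.png

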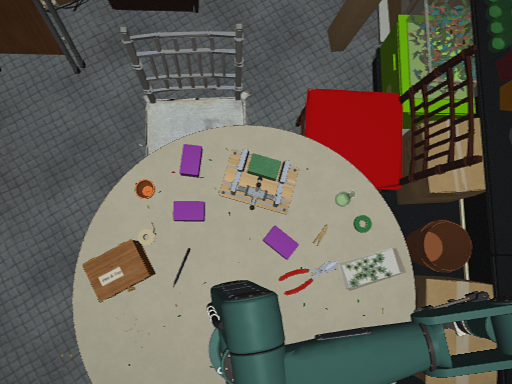

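View pics/side0.png

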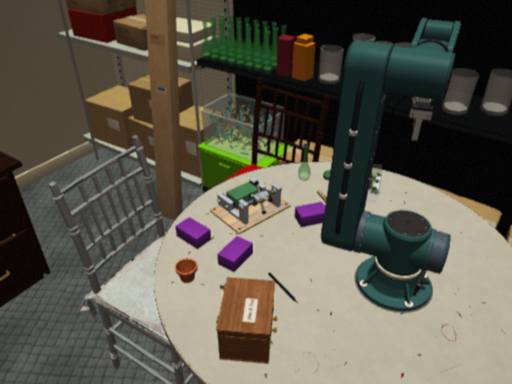

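The top view shows the clamp at about (260,180), with the green brick in it at (264,167). The purple bricks are at (191,160), (189,211) and (280,242). The pot is at (145,188), the vase at (344,199) and the ribbon at (147,237). I'll check a close crop next.

```bash
python3 - <<'E'
import cv2
a=cv2.imread("pics/top0.png")[140:225,205:315]; cv2.imwrite("pics/topc.png",cv2.resize(a,None,fx=7,fy=7,interpolation=cv2.INTER_CUBIC))
a=cv2.imread("pics/side0.png")[170:240,200:300]; cv2.imwrite("pics/sidec.png",cv2.resize(a,None,fx=8,fy=8,interpolation=cv2.INTER_CUBIC))
E
```

```text
(no output)
```

View pics/topc.png

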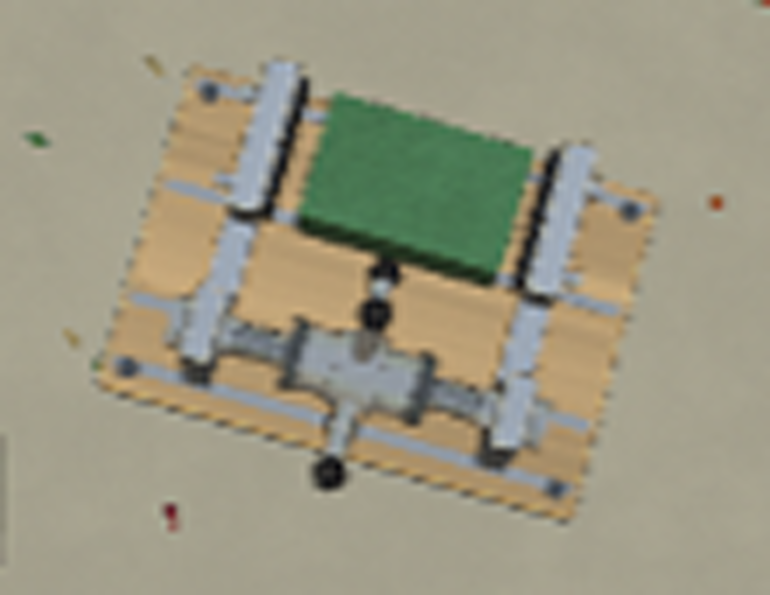

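View pics/sidec.png

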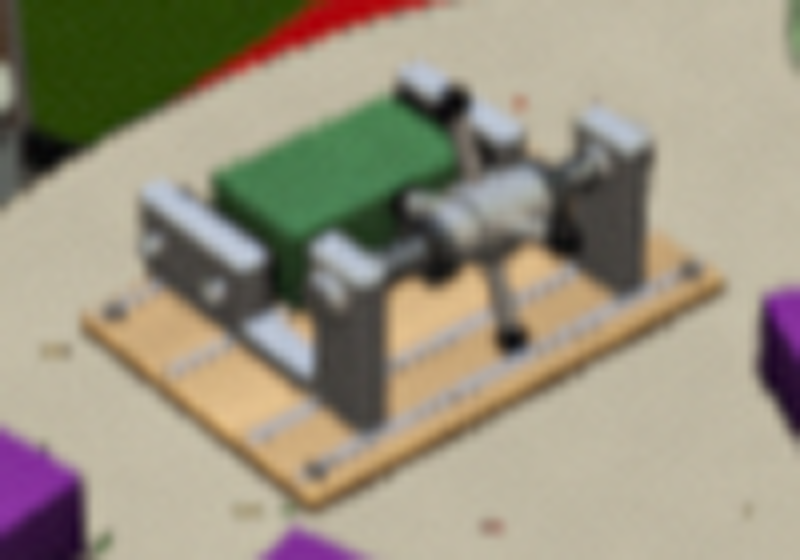

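```bash
cat > h.py <<'E'
import numpy as np, cv2
from bench import robot
def cam(n):
    c=robot.camera_params(n); return c,np.array(c["world_from_camera"])
def ray(n,u,v):
    c,T=cam(n); d=np.array([(u-c["cx"])/c["fx"],(v-c["cy"])/c["fy"],1]); return T[:3,3],T[:3,:3]@d
def onz(n,u,v,z):
    o,d=ray(n,u,v); return o+d*(z-o[2])/d[2]
def proj(n,p):
    c,T=cam(n); q=T[:3,:3].T@(np.array(p)-T[:3,3]); return np.array([c["fx"]*q[0]/q[2]+c["cx"],c["fy"]*q[1]/q[2]+c["cy"]])
def tri(u1,u2):
    (o,d),(p,e)=ray("top",*u1),ray("side",*u2); s=np.linalg.lstsq(np.c_[d,-e],p-o,rcond=None)[0]
    a,b=o+d*s[0],p+e*s[1]; return (a+b)/2,np.linalg.norm(a-b)
E
python3 - <<'E'
from h import *
for n,(x0,y0,x1,y1) in {"top":(205,140,315,225),"side":(195,165,305,245)}.items():
    im=np.load(f"pics/{n}0.npy"); hsv=cv2.cvtColor(im,cv2.COLOR_RGB2HSV)
    m=np.zeros(im.shape[:2],np.uint8); m[y0:y1,x0:x1]=255
    w=cv2.inRange(hsv,(8,75,90),(22,255,255))&m
    if n=="top":
        w=cv2.morphologyEx(w,cv2.MORPH_OPEN,np.ones((2,2)))
        ys,xs=np.nonzero(w); P=np.array([onz(n,x,y,.012)[:2] for x,y in zip(xs,ys)])
        r=cv2.minAreaRect((P*1000).astype(np.float32)); print(r, cv2.boxPoints(r))
        print("corner px",[proj(n,[*(b/1000),.012]).round(1).tolist() for b in cv2.boxPoints(r)])
    k=cv2.inRange(hsv,(0,0,0),(180,255,45))&m
    nn,l,s,c=cv2.connectedComponentsWithStats(k)
    for i in range(1,nn):
        if s[i,4]>2: print(n,s[i].tolist(),c[i].round(1))
E
```

```text
((533.4788818359375, -70.82696533203125), (264.5085144042969, 170.9945526123047), 74.72122192382812) [[ 416.15244 -175.87683]
 [ 581.1032  -220.93658]
 [ 650.8053    34.2229 ]
 [ 485.85455   79.28265]]
corner px [[295.4, 217.4], [308.2, 169.1], [233.4, 147.9], [219.2, 195.6]]
top [247, 152, 2, 5, 5] [247.6 154. ]
top [245, 158, 2, 3, 4] [245.8 159.2]
top [282, 166, 2, 3, 3] [282.3 167. ]
top [242, 169, 2, 2, 3] [242.7 169.7]
top [280, 173, 2, 3, 3] [280.3 174. ]
top [258, 176, 4, 4, 9] [259.6 177.8]
top [257, 183, 3, 4, 11] [258.  184.5]
top [250, 206, 4, 4, 10] [251.8 207.4]
side [254, 182, 4, 4, 10] [255.5 183.3]
side [203, 186, 7, 5, 24] [205.1 188.1]
side [248, 195, 5, 4, 10] [249.7 196.9]
side [269, 196, 4, 6, 17] [270.4 199. ]
side [253, 201, 4, 4, 9] [254.6 202.6]
side [233, 202, 4, 5, 12] [234.6 204.4]
side [296, 213, 5, 11, 13] [297.4 217.9]
side [203, 237, 7, 6, 11] [206.5 239.5]
```

```bash
python3 - <<'E'
from h import *
c={"FL":(218.6,194.7),"FR":(286.9,214.6),"BR":(299,167.9),"BL":(232.1,149.3)}
W={k:onz("top",*v,.012)[:2] for k,v in c.items()}
L={"FL":(-.080,.118),"FR":(-.08,-.118),"BR":(.085,-.118),"BL":(.085,.118)}
A=np.array([L[k] for k in c]);B=np.array([W[k] for k in c])
a0,b0=A.mean(0),B.mean(0);U,S,V=np.linalg.svd((A-a0).T@(B-b0));R=V.T@U.T
t=b0-R@a0;psi=np.arctan2(R[1,0],R[0,0]);print("clamp",t,psi,np.round((A@R.T+t-B)*1000,1).tolist())
# balls triangulation
bt=[(259.6,177.8),(258,184.5),(251.8,207.4)]; bs=[(255.5,183.3),(249.7,196.9),(270.4,199.),(254.6,202.6),(263.3,212)]
for u in bt:
  for s in bs:
    p,e=tri(u,s); q=R.T@(p[:2]-t)
    print(u,s,(p*1000).round(),round(e*1000,1),"clamp",(q*1000).round(),round(p[2]*1000), "phi",round(np.arctan2(q[0]+.05,p[2]-.08),2),"r",round(np.hypot(q[0]+.05,p[2]-.08)*1000))
E
```

```text
clamp [ 0.53371983 -0.05366496] -0.26518246840543397 [[-1.5, -0.0], [0.4, 0.9], [0.2, -0.3], [0.9, -0.6]]
(259.6, 177.8) (255.5, 183.3) [523. -53. 116.] 14.3 clamp [-11.  -3.] 116 phi 0.82 r 53
(259.6, 177.8) (249.7, 196.9) [540. -54.  51.] 2.1 clamp [6. 1.] 51 phi 2.05 r 64
(259.6, 177.8) (270.4, 199.0) [506. -69.  56.] 73.9 clamp [-22. -22.] 56 phi 2.29 r 37
(259.6, 177.8) (254.6, 202.6) [536. -60.  26.] 22.1 clamp [ 4. -6.] 26 phi 2.35 r 76
(259.6, 177.8) (263.3, 212) [527. -70. -13.] 58.3 clamp [ -3. -18.] -13 phi 2.67 r 104
(258, 184.5) (255.5, 183.3) [507. -44. 126.] 1.7 clamp [-29.   2.] 126 phi 0.44 r 51
(258, 184.5) (249.7, 196.9) [523. -44.  62.] 14.5 clamp [-13.   6.] 62 phi 2.01 r 41
(258, 184.5) (270.4, 199.0) [491. -60.  65.] 56.4 clamp [-40. -17.] 65 phi 2.55 r 18
(258, 184.5) (254.6, 202.6) [519. -50.  38.] 5.0 clamp [-15.  -1.] 38 phi 2.45 r 55
(258, 184.5) (263.3, 212) [510. -60.  -2.] 40.2 clamp [-21. -13.] -2 phi 2.81 r 87
(251.8, 207.4) (255.5, 183.3) [453. -11. 162.] 52.8 clamp [-89.  20.] 162 phi -0.44 r 91
(251.8, 207.4) (249.7, 196.9) [466.  -9. 105.] 67.5 clamp [-77.  25.] 105 phi -0.83 r 37
(251.8, 207.4) (270.4, 199.0) [437. -27. 101.] 0.3 clamp [-100.    1.] 101 phi -1.18 r 54
(251.8, 207.4) (254.6, 202.6) [461. -15.  80.] 49.8 clamp [-80.  18.] 80 phi -1.56 r 30
(251.8, 207.4) (263.3, 212) [452. -25.  41.] 17.9 clamp [-86.   6.] 41 phi -2.4 r 54
```

Candidates for the ball to grip, in the top view:
- (258,184.5): up spoke, φ≈0.42.
- (251.8,207.4): near spoke, φ≈-1.17.
- (259.6,177.8): far and low spoke.

The crop confirms the near one, which two-view triangulation puts at clamp (-100,1,101). So θ0≈0.41, and flush should come at 16/3≈5.33 rad. I'll grip a ball across y, where it can pivot in the pads, and carry it round its arc.

```bash
cat >> h.py <<'E'
C=np.array([.5337,-.0537]);PSI=-.265
RC=np.array([[np.cos(PSI),-np.sin(PSI)],[np.sin(PSI),np.cos(PSI)]])
from scipy.spatial.transform import Rotation as Ro
def st(o=None):
    o=o or robot.get_obs(); p=o["tool_pos"]; q=RC.T@(np.array(p[:2])-C)*1000
    f=np.array(o["wrist_force"]); fc=RC.T@f[:2]
    print("t",round(o["time"],2),"clamp mm",q.round(1),round(p[2]*1000,1),"yaw err",round(Ro.from_euler("xyz",o["ee_rot"]).as_matrix()[1,0]-np.sin(PSI),3),"F",fc.round(1),round(f[2],1),"w",round(o["width"]*1000,1))
    return q,p[2]*1000
def to(x,y,z):
    q,h=st(); print("units tool:",round((x-q[0])/200,3),round(-(y-q[1])/200,3),round(-(z-h)/200,3))
E
python3 -m crank '[[0,0,0,0.1],[0,0,0,0.1],[0,0,0,0.1],[0,0,0,0.047],[0,0,0,0],[0,0,0,0],[0,0,0,0],[0,0,0,0],[0,0,0,0],[0,0,0,0]]' 0
python3 -c "
from h import *
to(-100,0,200)"
```

```text
time: 1.35
tool_pos: [0.1519, -0.5286, 0.2135]
ee_rot: [3.141, -0.0, -0.265]
wrist_force: [0.4, 0.6, -0.1]
width: 0.0475
t 1.35 clamp mm [-244.1 -558.3] 213.5 yaw err -0.0 F [0.2 0.7] -0.1 w 47.5
units tool: 0.72 -2.792 0.068
```

```bash
python3 -m crank '[[0.04,-0.1,0.005,0],[0.06,-0.2,0.005,0],[0.06,-0.22,0,0],[0.07,-0.22,0,0],[0.07,-0.22,0,0],[0.07,-0.22,0,0],[0.07,-0.22,0,0],[0.07,-0.22,0,0],[0.06,-0.22,0,0],[0.05,-0.2,0,0]]' && python3 -m crank '[[0.04,-0.2,0,0],[0.03,-0.2,0,0],[0.02,-0.15,0,0],[0.01,-0.1,0,0],[0,-0.05,0,0],[0,-0.052,0,0],[0,0,0,0],[0,0,0,0],[0,0,0,0],[0,0,0,0]]'
python3 - <<'E'
from h import *
to(-100,0,98)
im,d=robot.snapshot("top"); cv2.imwrite("pics/t1.png",cv2.resize(im[130:260,170:340,::-1],None,fx=4,fy=4))
im,d=robot.snapshot("side"); cv2.imwrite("pics/s1.png",cv2.resize(im[120:260,180:320,::-1],None,fx=4,fy=4))
E
```

```text
time: 2.6
tool_pos: [0.3788, -0.1647, 0.2116]
ee_rot: [-3.141, -0.001, -0.264]
wrist_force: [0.5, -0.7, 1.1]
width: 0.0465
time: 3.85
tool_pos: [0.4372, -0.0279, 0.2115]
ee_rot: [3.141, -0.0, -0.266]
wrist_force: [0.4, -0.4, 0.5]
width: 0.0471
t 3.85 clamp mm [-99.9  -0.4] 211.5 yaw err -0.001 F [ 0.5 -0.3] 0.5 w 47.1
units tool: -0.001 -0.002 0.567
```

View pics/s1.png

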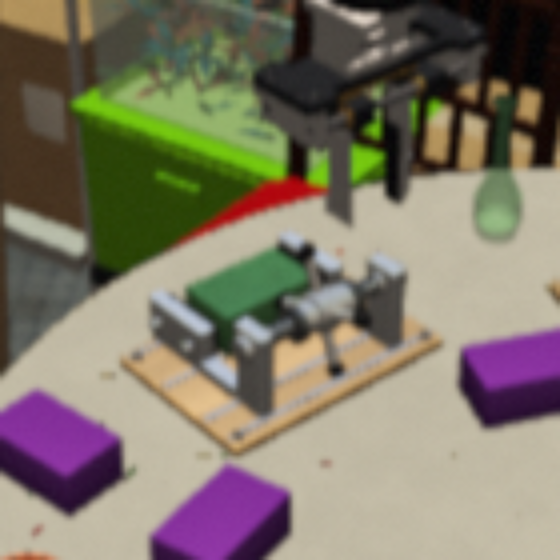

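View pics/t1.png

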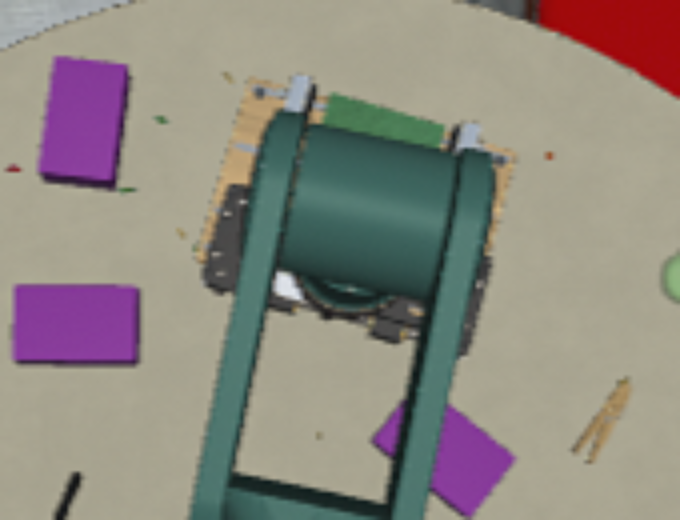

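```bash
python3 - <<'E'
from h import *
for th in (.25,.42,.6):
  for k in range(4):
    f=th+k*np.pi/2; x=-.05+.054*np.sin(f); z=.08+.054*np.cos(f); p=[*(RC@[x,0]+C),z]
    print(th,k,proj("top",p).round(1),proj("side",p).round(1))
for y in(.034,-.034):
    p=[*(RC@[-.05,y]+C),.08];print("tube end",proj("top",p).round(1),proj("side",p).round(1))
im=np.load("pics/side0.npy")[175:222,225:285,::-1];cv2.imwrite("pics/sz.png",cv2.resize(im,None,fx=12,fy=12,interpolation=cv2.INTER_CUBIC))
E
```

```text
0.25 0 [258.  186.6] [257.8 182.6]
0.25 1 [260.1 178.5] [250.4 193.5]
0.25 2 [254.1 199.4] [262.9 211.4]
0.25 3 [251.7 208.5] [270.9 201.1]
0.42 0 [258.7 184.1] [256.1 182.2]
0.42 1 [259.7 179.9] [251. 196.]
0.42 2 [253.4 201.8] [264.6 211.9]
0.42 3 [252.1 207.3] [270.4 198.5]
0.6 0 [259.3 181.8] [254.5 182.3]
0.6 1 [259.2 181.7] [251.9 198.6]
0.6 2 [252.8 204.1] [266.3 211.9]
0.6 3 [252.6 205.5] [269.4 195.7]
tube end [245.7 190.3] [252.7 201.1]
tube end [266.2 196.2] [268.  193.4]
```

View pics/sz.png

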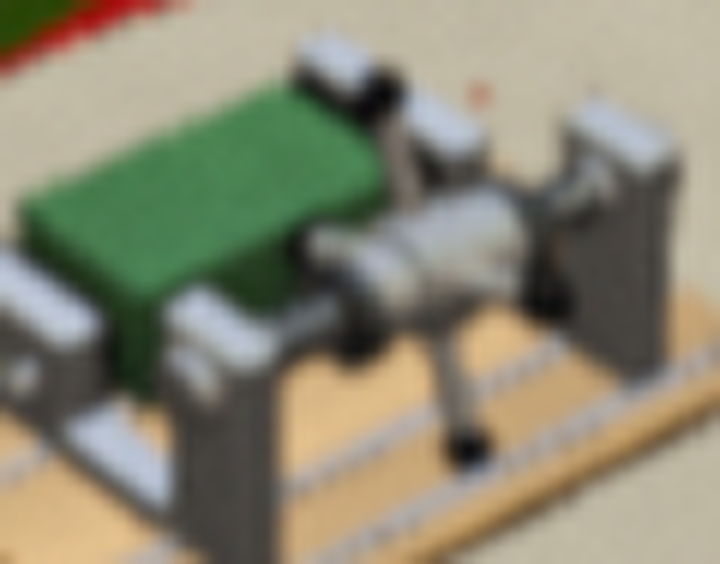

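Both views agree on all four balls at θ0≈0.40. The near ball is at the right end of the tube, at side pixel (270,199). I'll descend on it with the fingers open 47 mm, straddling the spoke plane.

```bash
python3 -m crank '[[0,-0.002,0.06,0],[0,-0.003,0.08,0],[0,0,0.08,0],[0,0,0.08,0],[0,0,0.08,0],[0,0,0.08,0],[0,0,0.06,0],[0,0,0.05,0],[0,0,0,0],[0,0,0,0]]' && python3 -c "
from h import *
to(-100,1,97)"
```

```text
time: 5.2
tool_pos: [0.4379, -0.0267, 0.098]
ee_rot: [3.142, -0.001, -0.265]
wrist_force: [0.3, -0.2, -0.2]
width: 0.0466
t 5.2 clamp mm [-99.5   1. ] 98.0 yaw err -0.0 F [ 0.4 -0.1] -0.2 w 46.6
units tool: -0.003 0.0 0.005
```

```bash
python3 -m crank '[[-0.002,0,0.004,0],[0,0,0,0],[0,0,0,0],[0,0,0,0],[0,0,0,0],[0,0,0,0],[0,0,0,0],[0,0,0,0],[0,0,0,0],[0,0,0,0]]' 1 && python3 - <<'E'
from h import *
st()
im,d=robot.snapshot("side"); cv2.imwrite("pics/s2.png",cv2.resize(im[150:240,210:310,::-1],None,fx=7,fy=7,interpolation=cv2.INTER_CUBIC))
E
```

```text
time: 6.45
tool_pos: [0.4376, -0.025, 0.0968]
ee_rot: [-3.138, -0.0, -0.265]
wrist_force: [0.8, 4.5, -0.8]
width: 0.0139
t 6.45 clamp mm [-100.2    2.5] 96.8 yaw err 0.0 F [-0.4  4.5] -0.8 w 13.9
```

View pics/s2.png

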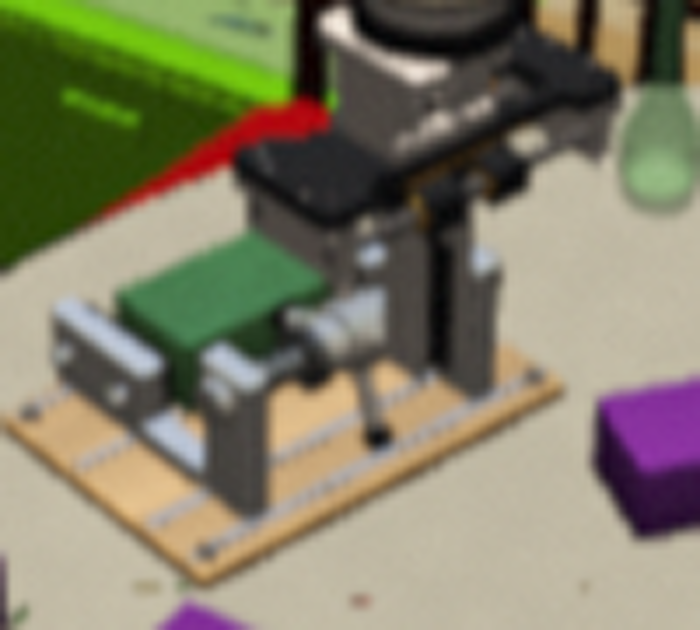

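```bash
cat >> h.py <<'E'
def arc(a,b,n):
    f=np.linspace(a,b,n+1); dx=.054*np.diff(np.sin(f))/.2; dz=-.054*np.diff(np.cos(f))/.2
    # cumulative rounding
    cx=np.round(np.cumsum(dx),3);cz=np.round(np.cumsum(dz),3)
    print([[round(u,3),0,round(w,3),0] for u,w in zip(np.diff(cx,prepend=0),np.diff(cz,prepend=0))])
E
python3 -c "
from h import *
arc(-1.18,-.1,10);arc(-.1,1,10)"
```

```text
[[np.float64(0.013), 0, np.float64(-0.026), 0], [np.float64(0.015), 0, np.float64(-0.025), 0], [np.float64(0.018), 0, np.float64(-0.023), 0], [np.float64(0.02), 0, np.float64(-0.021), 0], [np.float64(0.022), 0, np.float64(-0.019), 0], [np.float64(0.025), 0, np.float64(-0.016), 0], [np.float64(0.026), 0, np.float64(-0.013), 0], [np.float64(0.027), 0, np.float64(-0.011), 0], [np.float64(0.028), 0, np.float64(-0.007), 0], [np.float64(0.029), 0, np.float64(-0.005), 0]]
[[np.float64(0.03), 0, np.float64(-0.001), 0], [np.float64(0.029), 0, np.float64(0.002), 0], [np.float64(0.03), 0, np.float64(0.005), 0], [np.float64(0.028), 0, np.float64(0.008), 0], [np.float64(0.027), 0, np.float64(0.012), 0], [np.float64(0.026), 0, np.float64(0.014), 0], [np.float64(0.025), 0, np.float64(0.017), 0], [np.float64(0.022), 0, np.float64(0.02), 0], [np.float64(0.02), 0, np.float64(0.022), 0], [np.float64(0.017), 0, np.float64(0.024), 0]]
```

```bash
python3 -m crank '[[0.013,-0.008,-0.026,0],[0.015,0,-0.025,0],[0.018,0,-0.023,0],[0.02,0,-0.021,0],[0.022,0,-0.019,0],[0.025,0,-0.016,0],[0.026,0,-0.013,0],[0.027,0,-0.011,0],[0.028,0,-0.007,0],[0.029,0,-0.005,0]]' && python3 -c "
from h import *
st()"
```

```text
time: 7.75
tool_pos: [0.481, -0.0368, 0.1312]
ee_rot: [3.141, -0.001, -0.265]
wrist_force: [-3.6, 2.9, 2.0]
width: 0.0143
t 7.75 clamp mm [-55.3   2.5] 131.2 yaw err -0.0 F [-4.2  1.9] 2.0 w 14.3
```

```bash
python3 -m crank '[[0.03,-0.003,-0.001,0],[0.029,0,0.002,0],[0.03,0,0.005,0],[0.028,0,0.008,0],[0.027,0,0.012,0],[0.026,0,0.014,0],[0.025,0,0.017,0],[0.022,0,0.02,0],[0.02,0,0.022,0],[0.017,0,0.024,0]]' && python3 - <<'E'
from h import *
st()
im,d=robot.snapshot("side"); cv2.imwrite("pics/s3.png",cv2.resize(im[150:240,210:310,::-1],None,fx=7,fy=7,interpolation=cv2.INTER_CUBIC))
E
```

```text
time: 9.0
tool_pos: [0.53, -0.0494, 0.1049]
ee_rot: [3.141, 0.0, -0.265]
wrist_force: [-0.2, 0.5, -0.6]
width: 0.0007
t 9.0 clamp mm [-4.7  3.2] 104.9 yaw err -0.0 F [-0.3  0.5] -0.6 w 0.7
```

View pics/s3.png

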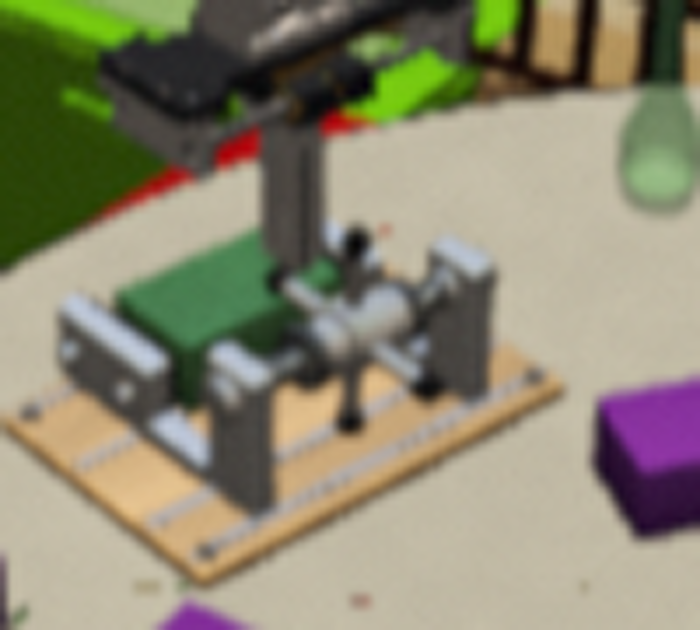

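The second half slipped: the width is 0.7 mm, and the spokes now stand about upright, with the up ball at side pixel (261,184). I'll back off and measure the angle.

```bash
python3 -m crank '[[0,0,-0.1,0],[0,0,-0.15,0],[-0.05,0,-0.15,0],[-0.1,0,-0.1,0],[-0.15,0,0,0],[-0.15,0,0,0],[-0.05,0,0,0],[0,0,0,0],[0,0,0,0],[0,0,0,0]]'  && python3 - <<'E'
from h import *
to(-104,3,200)
for n,(x0,y0,x1,y1) in {"side":(195,165,305,245),"top":(205,140,315,225)}.items():
    im,_=robot.snapshot(n); np.save(f"pics/{n}4.npy",im); cv2.imwrite(f"pics/{n}4.png",cv2.resize(im[y0:y1,x0:x1,::-1],None,fx=7,fy=7,interpolation=cv2.INTER_CUBIC))
    k=cv2.inRange(cv2.cvtColor(im,cv2.COLOR_RGB2HSV),(0,0,0),(180,255,45))[y0:y1,x0:x1]
    nn,l,s,c=cv2.connectedComponentsWithStats(k)
    print(n,[(c[i]+[x0,y0]).round(1).tolist() for i in range(1,nn) if 4<s[i,4]<40])
for th in (-.15,0,.15):
  print(th)
  for k in range(4):
    f=th+k*np.pi/2; x=-.05+.054*np.sin(f); z=.08+.054*np.cos(f); p=[*(RC@[x,.002]+C),z]
    print(k,proj("top",p).round(1),proj("side",p).round(1))
E
```

```text
time: 10.3
tool_pos: [0.4339, -0.0233, 0.205]
ee_rot: [3.141, 0.0, -0.265]
wrist_force: [0.9, -0.1, 0.1]
width: 0.0005
t 10.3 clamp mm [-104.3    3.1] 205.0 yaw err -0.0 F [0.9 0.1] 0.1 w 0.5
units tool: 0.002 0.001 0.025
side [[260.4, 184.8], [205.2, 188.0], [250.2, 198.0], [234.7, 204.4], [254.2, 203.0], [270.8, 204.6], [297.4, 218.1], [207.8, 238.7], [202.0, 243.0]]
top [[251.5, 208.9]]
-0.15
0 [255.5 193. ] [261.6 185.3]
1 [260.  176.8] [249.7 188.5]
2 [255.3 193.1] [258.3 208.9]
3 [250.7 209.4] [270.6 206.7]
0
0 [256.2 190.5] [260.  184.1]
1 [259.9 177.1] [249.6 190.4]
2 [254.6 195.5] [259.9 210.2]
3 [250.8 209.3] [270.8 204.8]
0.15
0 [256.9 188. ] [258.4 183.2]
1 [259.7 177.7] [249.8 192.4]
2 [253.9 197.8] [261.4 211.1]
3 [250.9 208.8] [270.7 202.7]
```

View pics/side4.png

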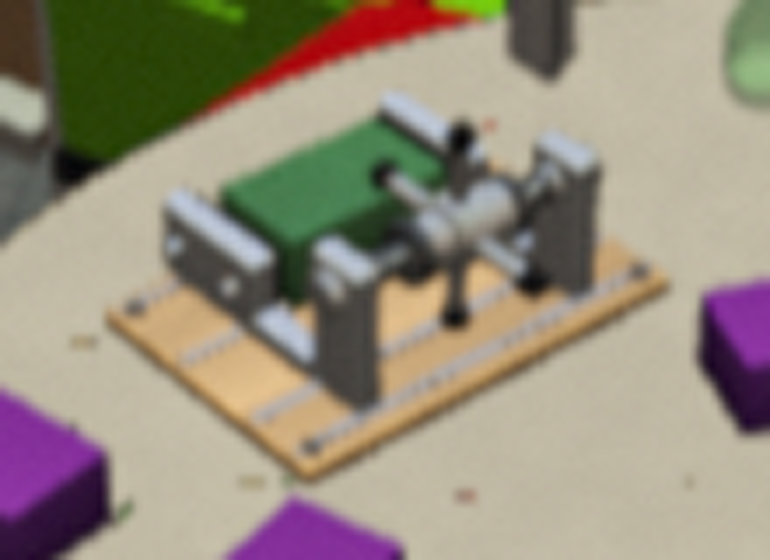

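View pics/top4.png

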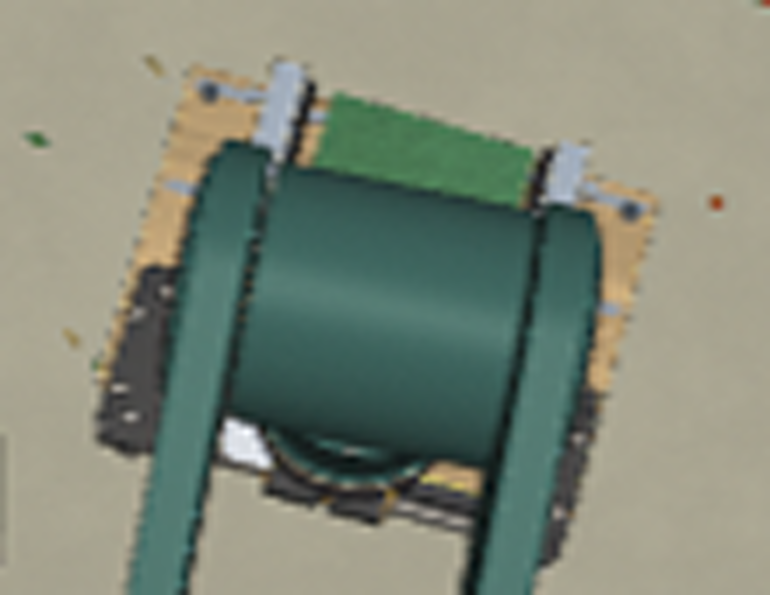

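θ≈1.55 rad now. It slipped because a ball spinning in the pads creeps under load. I'll change to pushing the ball with the front face of the closed fingers, following the arc, one spoke at a time. This is also gentler at the end.

```bash
python3 -m crank '[[0.04,0,0.05,0],[0.05,0,0.08,0],[0.03,0,0.08,0],[0.02,0,0.08,0],[0,0,0.06,0],[0,0,0.035,0],[0,0,0,0],[0,0,0,0],[0,0,0,0],[0,0,0,0]]' 1  && python3 - <<'E'
from h import *
to(-67,3,128)
print("arc")
f=np.linspace(-.02,.97,13); print(np.c_[.054*np.sin(f),.054*np.cos(f)].__mul__(1/.2).round(4).tolist())
E
```

```text
time: 11.65
tool_pos: [0.4605, -0.0305, 0.1287]
ee_rot: [3.142, -0.001, -0.265]
wrist_force: [0.3, 0.5, 0.2]
width: 0.0003
t 11.65 clamp mm [-76.7   3.2] 128.7 yaw err -0.0 F [0.1 0.6] 0.2 w 0.3
units tool: 0.049 0.001 0.004
arc
[[-0.0054, 0.2699], [0.0169, 0.2695], [0.039, 0.2672], [0.0609, 0.263], [0.0824, 0.2571], [0.1033, 0.2495], [0.1235, 0.2401], [0.1428, 0.2291], [0.1612, 0.2166], [0.1785, 0.2025], [0.1946, 0.1871], [0.2094, 0.1705], [0.2227, 0.1526]]
```

```bash
python3 -m crank '[[0.025,0,0,0],[0.024,0,0,0],[0.022,0,0,0],[0.022,0,0.002,0],[0.022,0,0.004,0],[0.021,0,0.006,0],[0.021,0,0.008,0],[0.02,0,0.009,0],[0,0,0,0],[0,0,0,0]]'  && python3 - <<'E'
from h import *
st()
im,_=robot.snapshot("side"); cv2.imwrite(f"pics/s5.png",cv2.resize(im[165:245,195:305,::-1],None,fx=7,fy=7,interpolation=cv2.INTER_CUBIC))
E
```

```text
time: 12.9
tool_pos: [0.4946, -0.0398, 0.1221]
ee_rot: [3.142, -0.0, -0.265]
wrist_force: [-0.4, -0.7, 0.5]
width: 0.0004
t 12.9 clamp mm [-41.4   3.2] 122.1 yaw err -0.0 F [-0.3 -0.8] 0.5 w 0.4
```

View pics/s5.png

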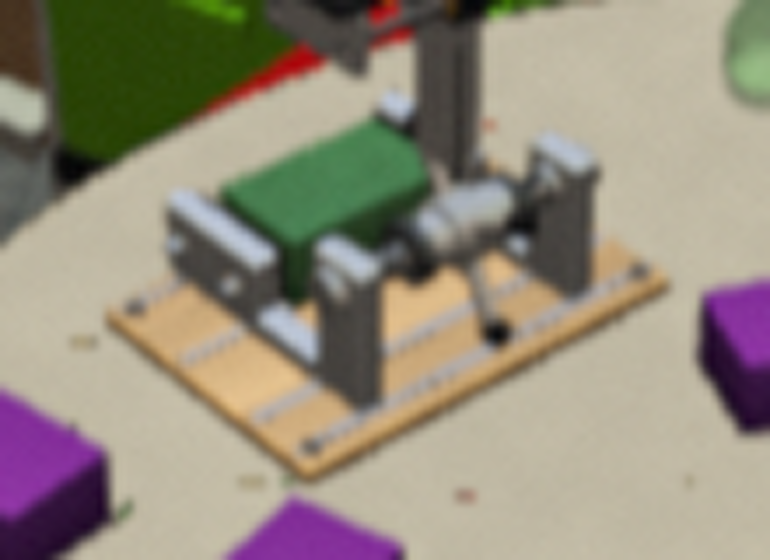

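```bash
python3 -m crank '[[0.022,0,0.016,0],[0.021,0,0.017,0],[0.019,0,0.02,0],[0.017,0,0.02,0],[0.015,0,0.021,0],[-0.03,0,-0.005,0],[-0.02,0,-0.1,0],[-0.02,0,-0.15,0],[-0.04,0,-0.07,0],[-0.04,0,0,0]]' && python3 -m crank '[[-0.07,0,0,0],[-0.07,0,0,0],[-0.07,0,0,0],[-0.03,0,0,0],[0,0,0,0],[0,0,0,0],[0,0,0,0],[0,0,0,0],[0,0,0,0],[0,0,0,0]]' && python3 - <<'E'
from h import *
to(-102,3,123)
im,_=robot.snapshot("side"); cv2.imwrite(f"pics/s6.png",cv2.resize(im[165:245,195:305,::-1],None,fx=7,fy=7,interpolation=cv2.INTER_CUBIC))
for th in (.3,.45,.6,.75): print(th,[proj("side",[*(RC@[-.05+.054*np.sin(th+k*np.pi/2),.002]+C),.08+.054*np.cos(th+k*np.pi/2)]).round(1).tolist() for k in range(-1,3)])
E
```

```text
time: 14.2
tool_pos: [0.4836, -0.0367, 0.1694]
ee_rot: [-3.141, -0.002, -0.265]
wrist_force: [0.2, -1.1, -0.3]
width: 0.0006
time: 15.45
tool_pos: [0.4374, -0.0242, 0.1686]
ee_rot: [3.141, 0.0, -0.265]
wrist_force: [-0.1, -0.0, 0.1]
width: 0.0004
t 15.45 clamp mm [-100.7    3.2] 168.6 yaw err -0.0 F [-0.1 -0.1] 0.1 w 0.4
units tool: -0.007 0.001 0.228
0.3 [[270.4, 200.5], [256.9, 182.7], [250.1, 194.5], [263.0, 211.8]]
0.45 [[269.8, 198.3], [255.4, 182.4], [250.7, 196.6], [264.4, 212.1]]
0.6 [[269.0, 196.0], [254.0, 182.5], [251.5, 198.8], [265.8, 212.2]]
0.75 [[268.0, 193.7], [252.8, 183.0], [252.4, 200.9], [267.1, 211.9]]
```

View pics/s6.png

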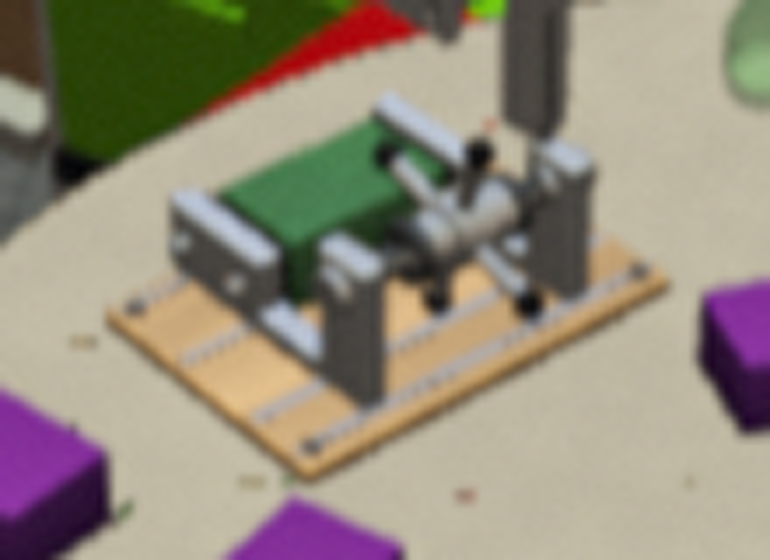

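```bash
cat >> h.py <<'E'
def corner(a,b,n,R=44):
    f=np.linspace(a,b,n+1); X=-60+R*np.sin(f); Z=88+R*np.cos(f)
    cx=np.round((X-X[0])/200,3);cz=np.round(-(Z-Z[0])/200,3)
    print("start",X[0].round(1),Z[0].round(1),"end",X[-1].round(1),Z[-1].round(1)); print([[float(round(u,3)),0,float(round(w,3)),0] for u,w in zip(np.diff(cx),np.diff(cz))])
E
python3 -m crank '[[0.028,0,0.05,0],[0,0,0.06,0],[0,0,0.06,0],[0,0,0.045,0],[0,0,0,0],[0.02,0,0,0],[0.02,0,0,0],[0.02,0,0,0],[0,0,0,0],[0,0,0,0]]'  && python3 - <<'E'
from h import *
st(); corner(-.55,1.15,10)
E
```

```text
time: 16.75
tool_pos: [0.4543, -0.0288, 0.1257]
ee_rot: [3.142, 0.0, -0.265]
wrist_force: [-0.4, -0.2, -0.1]
width: 0.0003
t 16.75 clamp mm [-83.1   3.2] 125.7 yaw err -0.0 F [-0.4 -0.4] -0.1 w 0.3
start -83.0 125.5 end -19.8 106.0
[[0.033, 0, -0.017, 0], [0.036, 0, -0.011, 0], [0.037, 0, -0.004, 0], [0.038, 0, 0.001, 0], [0.036, 0, 0.008, 0], [0.035, 0, 0.014, 0], [0.031, 0, 0.02, 0], [0.028, 0, 0.025, 0], [0.024, 0, 0.029, 0], [0.018, 0, 0.033, 0]]
```

```bash
python3 -m crank '[[0.033,0,-0.017,0],[0.036,0,-0.011,0],[0.037,0,-0.004,0],[0.038,0,0.001,0],[0.036,0,0.008,0],[0.035,0,0.014,0],[0.031,0,0.02,0],[0.028,0,0.025,0],[0.024,0,0.029,0],[0.018,0,0.033,0]]'  && python3 - <<'E'
from h import *
st()
im,_=robot.snapshot("side"); cv2.imwrite(f"pics/s7.png",cv2.resize(im[165:245,195:305,::-1],None,fx=7,fy=7,interpolation=cv2.INTER_CUBIC))
E
```

```text
time: 18.0
tool_pos: [0.517, -0.0458, 0.1068]
ee_rot: [-3.141, -0.004, -0.265]
wrist_force: [-0.8, 0.1, 6.0]
width: -0.0
t 18.0 clamp mm [-18.1   3.2] 106.8 yaw err -0.0 F [-0.8 -0.1] 6.0 w -0.0
```

View pics/s7.png

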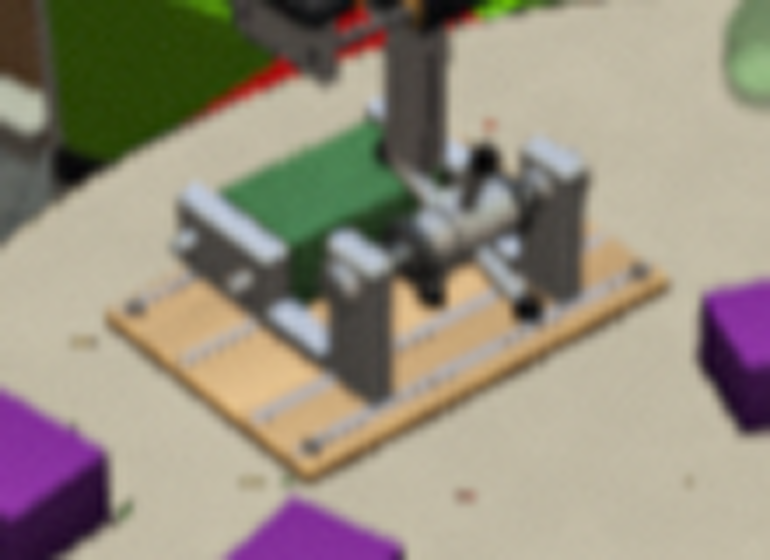

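```bash
python3 -m crank '[[-0.02,0,-0.02,0],[-0.02,0,-0.08,0],[-0.03,0,-0.12,0],[-0.03,0,-0.09,0],[-0.06,0,0,0],[-0.08,0,0,0],[-0.08,0,0,0],[-0.06,0,0,0],[-0.02,0,0,0],[0,0,0,0]]'  && python3 - <<'E'
from h import *
to(-95,3,125)
for n,(x0,y0,x1,y1) in {"side":(195,165,305,245),"top":(205,140,315,225)}.items():
    im,_=robot.snapshot(n); np.save(f"pics/{n}8.npy",im); cv2.imwrite(f"pics/{n}8.png",cv2.resize(im[y0:y1,x0:x1,::-1],None,fx=7,fy=7,interpolation=cv2.INTER_CUBIC))
for th in (-.5,-.4,-.3,-.2): print(th,[proj("side",[*(RC@[-.05+.054*np.sin(th+k*np.pi/2),.002]+C),.08+.054*np.cos(th+k*np.pi/2)]).round(1).tolist() for k in range(-1,3)])
E
```

```text
time: 19.3
tool_pos: [0.438, -0.0244, 0.1681]
ee_rot: [3.142, -0.0, -0.265]
wrist_force: [-0.2, 0.6, 0.1]
width: 0.0005
t 19.3 clamp mm [-100.1    3.2] 168.1 yaw err -0.0 F [-0.4  0.6] 0.1 w 0.5
units tool: 0.025 0.001 0.215
-0.5 [[269.3, 210.1], [265.2, 189.2], [250.8, 185.0], [255.0, 205.2]]
-0.4 [[269.8, 209.3], [264.3, 188.0], [250.4, 185.9], [255.9, 206.4]]
-0.3 [[270.2, 208.3], [263.2, 186.8], [250.1, 186.9], [256.9, 207.5]]
-0.2 [[270.5, 207.3], [262.2, 185.8], [249.8, 187.9], [257.8, 208.5]]
```

View pics/side8.png

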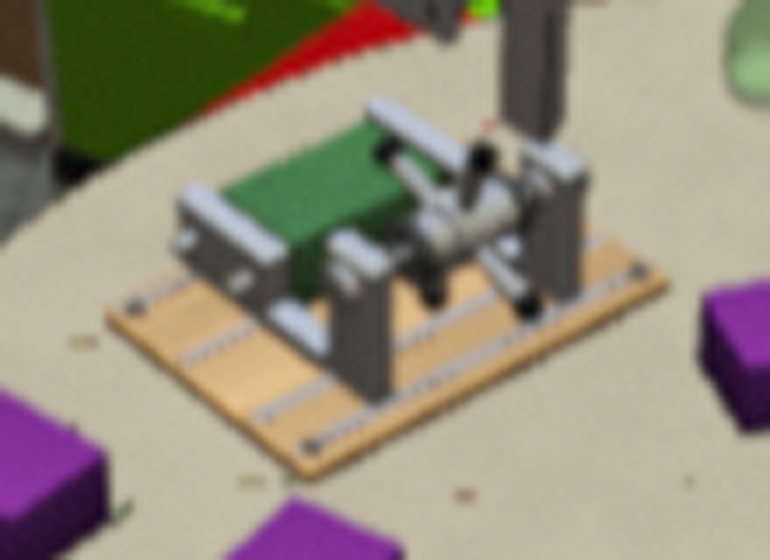

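View pics/top8.png

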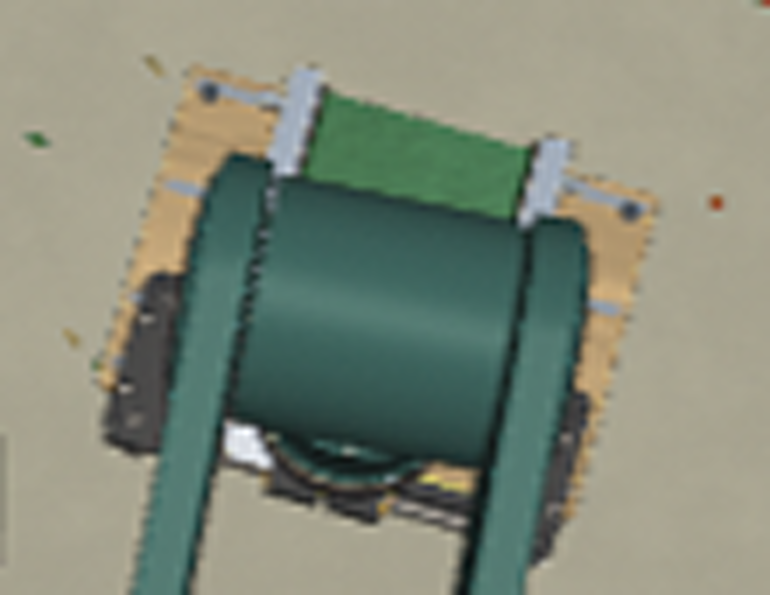

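Both pads are nearly in. The up ball is at φ≈-0.35, so θ≈4.36 with about 0.97 rad left. I'll make the last stroke slow and check the force.

```bash
python3 -m crank '[[0.025,0,0.05,0],[0,0,0.06,0],[0,0,0.06,0],[0,0,0.052,0],[0,0,0,0],[0.02,0,0,0],[0.02,0,0,0],[0.01,0,0,0],[0,0,0,0],[0,0,0,0]]'  && python3 - <<'E'
from h import *
st(); corner(-.62,.2,10); corner(.2,.5,10)
E
```

```text
time: 20.65
tool_pos: [0.4526, -0.0283, 0.1237]
ee_rot: [3.142, 0.0, -0.265]
wrist_force: [-0.2, 0.5, 0.2]
width: 0.0009
t 20.65 clamp mm [-84.9   3.2] 123.7 yaw err -0.0 F [-0.3  0.5] 0.2 w 0.9
start -85.6 123.8 end -51.3 131.1
[[0.015, 0, -0.01, 0], [0.016, 0, -0.008, 0], [0.016, 0, -0.008, 0], [0.017, 0, -0.006, 0], [0.018, 0, -0.004, 0], [0.018, 0, -0.003, 0], [0.018, 0, -0.002, 0], [0.018, 0, 0.0, 0], [0.018, 0, 0.002, 0], [0.018, 0, 0.002, 0]]
start -51.3 131.1 end -38.9 126.6
[[0.006, 0, 0.001, 0], [0.007, 0, 0.002, 0], [0.006, 0, 0.002, 0], [0.006, 0, 0.002, 0], [0.007, 0, 0.002, 0], [0.006, 0, 0.002, 0], [0.006, 0, 0.003, 0], [0.006, 0, 0.003, 0], [0.006, 0, 0.002, 0], [0.006, 0, 0.004, 0]]
```

```bash
python3 -m crank '[[0.015,0,-0.01,0],[0.016,0,-0.008,0],[0.016,0,-0.008,0],[0.017,0,-0.006,0],[0.018,0,-0.004,0],[0.018,0,-0.003,0],[0.018,0,-0.002,0],[0.018,0,0,0],[0.018,0,0.002,0],[0.018,0,0.002,0]]'  && python3 - <<'E'
from h import *
st()
im,_=robot.snapshot("side"); cv2.imwrite(f"pics/s9.png",cv2.resize(im[165:245,195:305,::-1],None,fx=7,fy=7,interpolation=cv2.INTER_CUBIC))
E
```

```text
time: 21.9
tool_pos: [0.4859, -0.0375, 0.1312]
ee_rot: [3.141, 0.0, -0.265]
wrist_force: [-5.0, -0.0, -1.8]
width: 0.0008
t 21.9 clamp mm [-50.4   3.1] 131.2 yaw err -0.0 F [-4.8 -1.3] -1.8 w 0.8
```

View pics/s9.png

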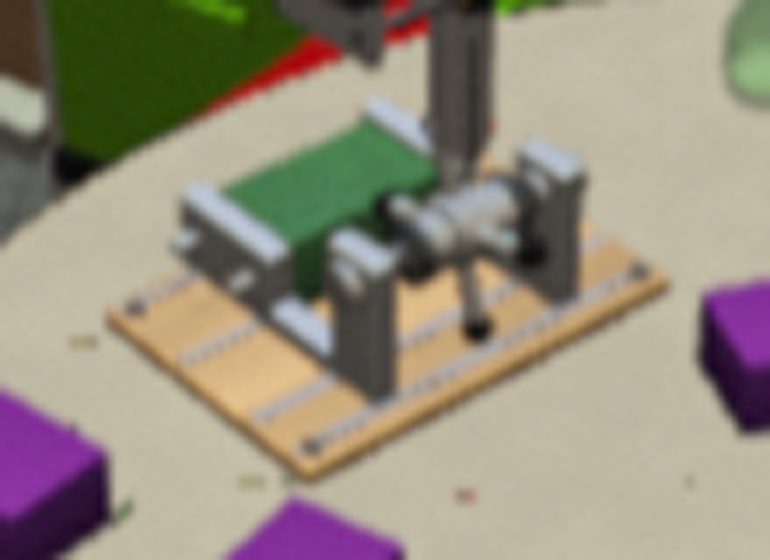

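```bash
python3 -m crank '[[0.003,0,0,0],[0.003,0,0.001,0],[0.003,0,0.001,0],[0.003,0,0.001,0],[0.003,0,0.001,0],[0.003,0,0.001,0],[0.003,0,0.001,0],[0,0,0,0],[0,0,0,0],[0,0,0,0]]' && python3 -c "
from h import *
st()" && python3 -m crank '[[0.003,0,0.001,0],[0.003,0,0.001,0],[0.003,0,0.001,0],[0.003,0,0.001,0],[0.002,0,0,0],[0,0,0,0],[0,0,0,0],[0,0,0,0],[0,0,0,0],[0,0,0,0]]' && python3 -c "
from h import *
st()"
```

```text
time: 23.2
tool_pos: [0.4901, -0.0386, 0.1301]
ee_rot: [3.141, -0.001, -0.265]
wrist_force: [-4.4, -0.1, 0.8]
width: 0.0
t 23.2 clamp mm [-46.1   3.2] 130.1 yaw err -0.0 F [-4.2 -1.3] 0.8 w 0.0
time: 24.45
tool_pos: [0.4926, -0.0392, 0.1291]
ee_rot: [-3.142, -0.0, -0.265]
wrist_force: [-3.4, 2.0, 2.6]
width: 0.0004
t 24.45 clamp mm [-43.5   3.3] 129.1 yaw err -0.0 F [-3.8  1.1] 2.6 w 0.4
```

```bash
python3 -m crank '[[0.002,0,0.001,0],[0.002,0,0.001,0],[0.002,0,0.001,0],[0.002,0,0,0],[0,0,0,0],[0,0,0,0],[0,0,0,0],[0,0,0,0],[0,0,0,0],[0,0,0,0]]' && python3 -c "
from h import *
st()" && python3 -m crank '[[0.002,0,0.001,0],[0.002,0,0.001,0],[0.002,0,0.001,0],[0,0,0,0],[0,0,0,0],[0,0,0,0],[0,0,0,0],[0,0,0,0],[0,0,0,0],[0,0,0,0]]' && python3 - <<'E'
from h import *
st()
im,_=robot.snapshot("side"); cv2.imwrite(f"pics/s10.png",cv2.resize(im[165:245,195:305,::-1],None,fx=7,fy=7,interpolation=cv2.INTER_CUBIC))
E
```

```text
time: 25.7
tool_pos: [0.4941, -0.0396, 0.1285]
ee_rot: [3.142, -0.0, -0.265]
wrist_force: [-3.4, -0.1, 2.6]
width: 0.0004
t 25.7 clamp mm [-41.9   3.2] 128.5 yaw err -0.0 F [-3.3 -1. ] 2.6 w 0.4
time: 26.95
tool_pos: [0.4953, -0.04, 0.1279]
ee_rot: [3.141, -0.0, -0.265]
wrist_force: [-4.1, 0.1, 4.1]
width: 0.0007
t 26.95 clamp mm [-40.7   3.2] 127.9 yaw err -0.0 F [-4. -1.] 4.1 w 0.7
```

View pics/s10.png

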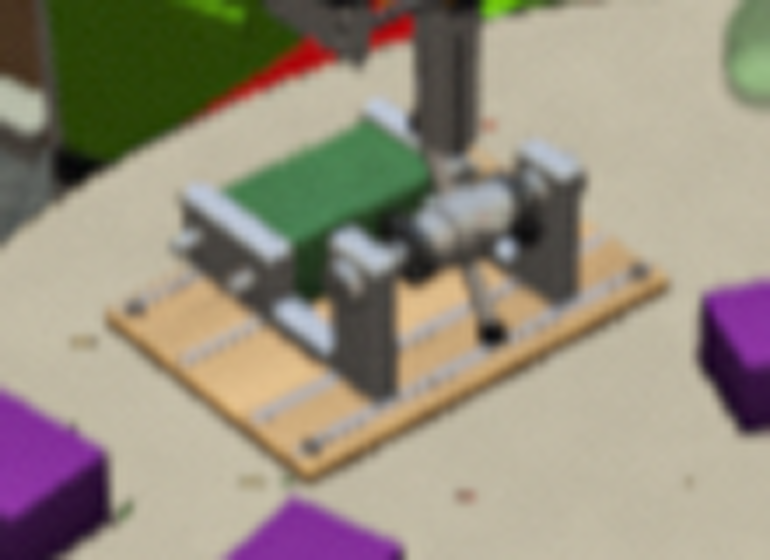

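```bash
python3 -m crank '[[0.002,0,0.001,0],[0.002,0,0.001,0],[0,0,0,0],[0,0,0,0],[0,0,0,0],[0,0,0,0],[0,0,0,0],[0,0,0,0],[0,0,0,0],[0,0,0,0]]' && python3 -c "
from h import *
st()" && python3 -m crank '[[0.002,0,0.001,0],[0.002,0,0.001,0],[0,0,0,0],[0,0,0,0],[0,0,0,0],[0,0,0,0],[0,0,0,0],[0,0,0,0],[0,0,0,0],[0,0,0,0]]' && python3 -c "
from h import *
st()"
```

```text
time: 28.25
tool_pos: [0.496, -0.0402, 0.1275]
ee_rot: [3.142, -0.0, -0.265]
wrist_force: [-2.8, 1.2, 5.0]
width: 0.0004
t 28.25 clamp mm [-39.9   3.2] 127.5 yaw err -0.0 F [-3.   0.4] 5.0 w 0.4
time: 29.5
tool_pos: [0.4968, -0.0404, 0.1271]
ee_rot: [3.141, -0.0, -0.265]
wrist_force: [-2.8, 0.4, 5.1]
width: 0.0008
t 29.5 clamp mm [-39.1   3.2] 127.1 yaw err -0.0 F [-2.8 -0.3] 5.1 w 0.8
```

```bash
python3 -m crank '[[0.002,0,0.001,0],[0.002,0,0.001,0],[0,0,0,0],[0,0,0,0],[0,0,0,0],[0,0,0,0],[0,0,0,0],[0,0,0,0],[0,0,0,0],[0,0,0,0]]' && python3 -c "
from h import *
st()" && python3 -m crank '[[0.002,0,0.001,0],[0.002,0,0.001,0],[0,0,0,0],[0,0,0,0],[0,0,0,0],[0,0,0,0],[0,0,0,0],[0,0,0,0],[0,0,0,0],[0,0,0,0]]' && python3 -c "
from h import *
st()"
```

```text
time: 30.75
tool_pos: [0.4975, -0.0406, 0.1267]
ee_rot: [3.142, -0.0, -0.265]
wrist_force: [-3.1, 0.9, 5.0]
width: 0.0002
t 30.75 clamp mm [-38.3   3.2] 126.7 yaw err -0.0 F [-3.2  0. ] 5.0 w 0.2
time: 32.0
tool_pos: [0.4983, -0.0408, 0.1263]
ee_rot: [3.142, -0.0, -0.265]
wrist_force: [-2.7, 0.9, 3.7]
width: 0.0002
t 32.0 clamp mm [-37.5   3.2] 126.3 yaw err -0.0 F [-2.9  0.2] 3.7 w 0.2
```

```bash
python3 -m crank '[[0.002,0,0.001,0],[0.002,0,0.001,0],[0.001,0,0.001,0],[0,0,0,0],[0,0,0,0],[0,0,0,0],[0,0,0,0],[0,0,0,0],[0,0,0,0],[0,0,0,0]]' && python3 -c "
from h import *
st()" && python3 -m crank '[[0.002,0,0.001,0],[0.002,0,0.001,0],[0.001,0,0.001,0],[0,0,0,0],[0,0,0,0],[0,0,0,0],[0,0,0,0],[0,0,0,0],[0,0,0,0],[0,0,0,0]]' && python3 - <<'E'
from h import *
st()
im,_=robot.snapshot("side"); cv2.imwrite(f"pics/s11.png",cv2.resize(im[165:245,195:305,::-1],None,fx=7,fy=7,interpolation=cv2.INTER_CUBIC))
E
```

```text
time: 33.25
tool_pos: [0.4993, -0.0411, 0.1257]
ee_rot: [3.142, -0.0, -0.265]
wrist_force: [-1.6, 0.9, 5.2]
width: 0.0005
t 33.25 clamp mm [-36.5   3.2] 125.7 yaw err -0.0 F [-1.7  0.4] 5.2 w 0.5
time: 34.5
tool_pos: [0.5003, -0.0413, 0.1251]
ee_rot: [3.141, -0.0, -0.265]
wrist_force: [-2.2, 0.4, 4.4]
width: 0.0007
t 34.5 clamp mm [-35.5   3.2] 125.1 yaw err -0.0 F [-2.2 -0.2] 4.4 w 0.7
```

View pics/s11.png

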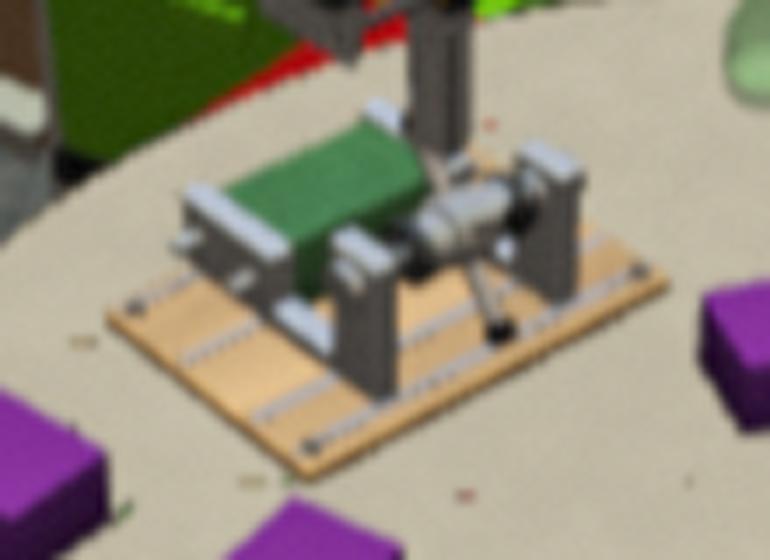

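```bash
python3 -m crank '[[0.002,0,0.001,0],[0.002,0,0.002,0],[0.001,0,0.001,0],[0,0,0,0],[0,0,0,0],[0,0,0,0],[0,0,0,0],[0,0,0,0],[0,0,0,0],[0,0,0,0]]' && python3 -c "
from h import *
st()" && python3 -m crank '[[0.002,0,0.001,0],[0.002,0,0.002,0],[0.001,0,0.001,0],[0,0,0,0],[0,0,0,0],[0,0,0,0],[0,0,0,0],[0,0,0,0],[0,0,0,0],[0,0,0,0]]' && python3 -c "
from h import *
st()"
```

```text
time: 35.8
tool_pos: [0.5011, -0.0415, 0.1245]
ee_rot: [3.142, -0.0, -0.265]
wrist_force: [-3.4, 1.1, 6.3]
width: 0.0005
t 35.8 clamp mm [-34.6   3.2] 124.5 yaw err -0.0 F [-3.6  0.2] 6.3 w 0.5
time: 37.05
tool_pos: [0.5018, -0.0417, 0.124]
ee_rot: [3.142, 0.001, -0.265]
wrist_force: [-5.0, 0.6, 7.0]
width: 0.0006
t 37.05 clamp mm [-33.9   3.2] 124.0 yaw err -0.0 F [-5.  -0.8] 7.0 w 0.6
```

The force along the arc rose from a steady 4.5–5.5 N to 6.7 and then 8.3 N, and the tool began to lag. That is about 0.37 N m against the 0.23 expected, so it has come up solid. I'll stop here, retreat and check.

```bash
python3 -m crank '[[-0.01,0,-0.01,0],[-0.03,0,-0.02,0],[-0.02,0,-0.08,0],[-0.02,0,-0.12,0],[-0.05,0,-0.1,0],[-0.12,0,-0.02,0],[-0.18,0,0,0],[-0.2,0,0,0],[-0.2,0,0,0],[-0.1,0,0,0]]' && python3 - <<'E'
from h import *
st()
for n,(x0,y0,x1,y1) in {"side":(195,165,305,245),"top":(205,140,315,225)}.items():
    im,_=robot.snapshot(n); np.save(f"pics/{n}12.npy",im); cv2.imwrite(f"pics/{n}12.png",cv2.resize(im[y0:y1,x0:x1,::-1],None,fx=7,fy=7,interpolation=cv2.INTER_CUBIC))
    cv2.imwrite(f"pics/{n}12f.png",im[:,:,::-1])
for th in (.4,.5,.6,.7,.8): print(th,[proj("side",[*(RC@[-.05+.054*np.sin(th+k*np.pi/2),.002]+C),.08+.054*np.cos(th+k*np.pi/2)]).round(1).tolist() for k in range(-1,3)])
E
```

```text
time: 38.3
tool_pos: [0.3215, 0.0073, 0.1945]
ee_rot: [-3.141, -0.003, -0.265]
wrist_force: [1.0, 0.3, 0.5]
width: 0.0005
t 38.3 clamp mm [-220.8    3.3] 194.5 yaw err 0.0 F [0.9 0.6] 0.5 w 0.5
0.4 [[270.0, 199.0], [255.9, 182.5], [250.5, 195.9], [264.0, 212.1]]
0.5 [[269.5, 197.5], [254.9, 182.4], [250.9, 197.3], [264.9, 212.2]]
0.6 [[269.0, 196.0], [254.0, 182.5], [251.5, 198.8], [265.8, 212.2]]
0.7 [[268.3, 194.5], [253.2, 182.8], [252.1, 200.2], [266.7, 212.0]]
0.8 [[267.6, 193.0], [252.5, 183.2], [252.8, 201.6], [267.5, 211.7]]
```

View pics/side12.png

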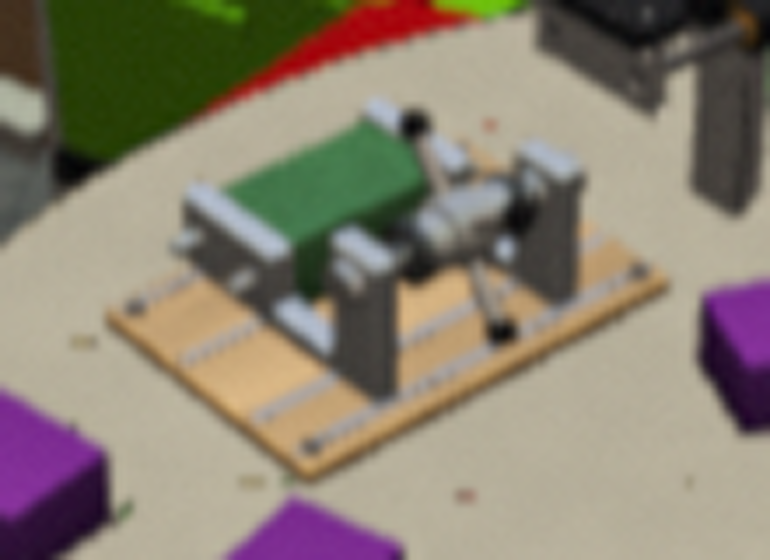

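View pics/top12.png

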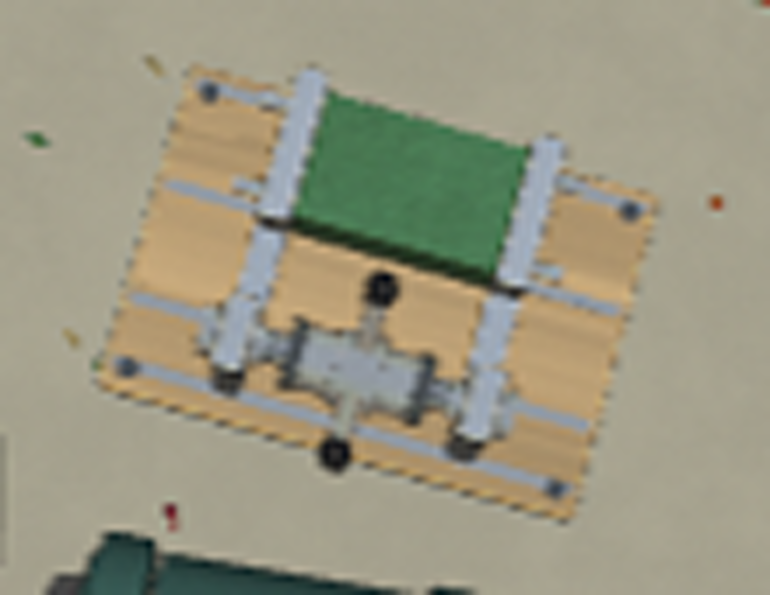

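View pics/top12f.png

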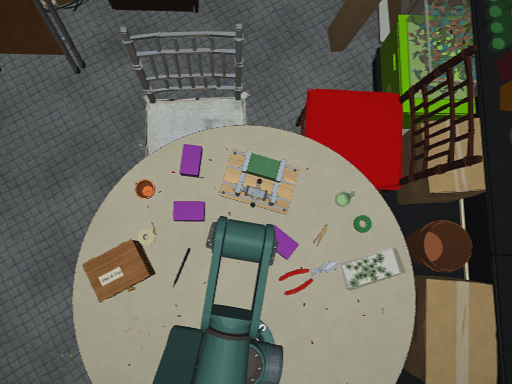

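The side crop has the up ball at (254,182.6) and the low ball at (266.7,212.1), which gives φ≈0.6–0.68 and θ≈5.31–5.39, against 5.33 expected for flush. The top crop shows no black pad strip on either side of the brick, and the brick lies square on the bed. The pot, vase, ribbon and purple bricks are where they were. I'm handing in.

```bash
python3 -c "
from h import *
st(); print(robot.close_job())"
```

```text
t 38.4 clamp mm [-220.4    3.4] 194.6 yaw err 0.0 F [ 0.8 -0.1] 0.3 w 0.6
the job is handed in; nothing more can be done
None
```

The turnbuckle is turned in until it came up solid, with the brick clamped between both jaws. I handed the job in at 38.4 s of the 64 s allowed, and no verdict was reported.

**How it went:** I turned it from about 0.4 rad to about 5.35 rad. My first stroke gripped a spoke's ball, but the ball slipped out after about 1.2 rad. I did the rest by pushing one spoke after another along its arc with closed fingers, taking the last part in roughly 1 mm steps.

**Where I stopped:** The push force had held at 4–5.5 N while the pads yielded. It then rose to 6.7 N and 8.3 N, about 0.37 N m against the 0.23 given for yielding pads, and I stopped there. It may therefore have gone slightly past the point where it came solid.

**Last checks:**
- **Angle:** the side view put it at 5.31–5.39 rad, against 5.33 calculated for flush. The two balls I read differed by about 0.08 rad.
- **Pads and brick:** in the top view no pad stood proud on either side, and the brick lay square on the bed. The pictures can't resolve the last fraction of a millimetre, so that part rests on the force rise.
- **Surroundings:** the pot, vase, ribbon and purple bricks were where they started, and the arm was touching nothing.

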